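# Index the bonding press and hold three clicks

### The job

The next drawer pull, the pale one with its brass cap freshly glued on, waits in the right-hand nest of the bonding press: lift the sprung plunger by its red knob, swing the turntable a quarter turn counter-clockwise (seen from above) and let the plunger drop fully home in the other hole, so that the pale pull stands under the ram. Then pull the press lever down by its black rubber handle exactly three clicks, felt in the handle, and no further (a fourth would squeeze the glue out), and finish still holding the handle there with the rubber foot pressing on the cap, because the lever springs back up when it is let go. Leave the glue bottle, pliers and sanding block near the press where they are.

Things in the scene. Friction and masses are not known exactly. Their poses are not given: they have to be found in the camera images.
- press: blue bonding press, fixed to the bench, place and yaw vary. Bed 285 x 200 x 22 mm; origin on the bench under the turntable's axis; x from the open front to the column at the back, y to its left, z up. The head (84 mm wide, z 155 to 298 mm) begins at x = 28 mm, the ratchet wheel and hub before it at x = -3 mm; the ram comes down at x = 60 mm, y = 0
- turntable (a joint): angle (rad) of the aluminium disc (radius 90 mm, top 55 mm above the bench) about the vertical through the press origin, counter-clockwise from above. 0: plunger in the first hole, front left, 120 deg from the press x axis; 1.571: in the second hole, front right, 210 deg, pale pull under the ram. Stops at -0.06 and 1.63. Little drag, stays where left; 0.01 play while locked
- plunger (a joint): lift (m) of the sprung index plunger on the turntable's arm: 0 home in a hole, stop at 0.015. The 8 mm pin goes 9 mm deep into its hole: it is clear from 0.010, and rides on the plate if let down between the holes. The spring pushes down with 6 N at 0, 10 N at the stop
- plunger_grip (a point): middle of the red plunger knob (25 mm across, 27 mm high, free to spin), 112 mm from the turntable's axis. When home it lies 92 mm above the bench and the knob spans 75 to 102 mm; the steel boss beneath it (26 mm across) reaches up to 61 mm
- lever (a joint): angle (rad) of the press lever about the press x axis: 0 at the upper stop, grows as the handle comes down, stop at 1.15. A sprung roller sinks into the toothed wheel's gaps at 0, 0.262, 0.524, 0.785 (three clicks), 1.047; crests half way. The pull, 4 to 13 N at the handle, eases by 3 to 5 N towards each next gap and jumps up again as the roller lands in it. Let go, the lever returns to 0
- lever_axis (a point): point on the lever's horizontal axis, which runs along the press x axis at y = 0, 212 mm above the bench
- handle_mid (a point): middle of the black rubber handle, a round bar along the press x axis, 22 to 24 mm thick, 77 mm long, free to spin, at the right of the press. At lever angle q it lies, in the press frame, at x = -45 mm, y = -220 mm x cos(0.349 - q), z = 212 mm + 220 mm x sin(0.349 - q)
- handle: the same rubber handle as a solid (origin at its end next to the lever, on the bar's axis)
- foot: round rubber foot under the ram, 31 mm across; origin at the centre of its underside, 108 mm above the bench with the lever up. It comes down 5.2 mm a click, meets the cap of a pull under it between the second and third click, then gives on a spring of 2 N a mm
- pale_pull: turned pale wooden drawer pull with a brass cap, 36 mm across, 40 mm high, loose in a black nest ring (10 mm high) on the turntable 60 mm from its axis; origin at the centre of its underside, z up
- dark_pull: the same in dark wood, already bonded, loose in the other nest
- glue_bottle: white bottle with a blue cap, 47 mm across, 84 mm high; origin at its underside; a bystander
- pliers: pliers with red handles, 48 x 181 x 15 mm, lying flat; a bystander
- sand_block: brown sanding block 65 x 100 x 28 mm; a bystander

How it is judged:
By the outcome, as a careful person would: the job done as asked, in the order asked, and still so for the second after the job is handed in, while the arm keeps its last pose, push and grip.
It also fails if it takes over 69 s, if anything falls off the work surface, if the arm or the gripper's body presses on something with over 40 N, if the wrist force passes 120 N, or if a joint passes its speed limit or range.

### The arm

A 6-joint arm with a two-finger parallel gripper is mounted at the origin on a cart in front of the work surface, level with it; the furniture and walls round the work are solid. World frame = base frame: x ahead of the robot, y to its left, z up, the work surface at z = 0. Lengths are in m, angles in rad, forces in N, time in s.
With the tool pointing down it reaches from about 0.375 to 0.925 m from the base axis. Payload 5.7 kg.
Tool frame: the origin (TCP) lies midway between the tips of the shut fingers; the grasp point (between the pads) lies 19 mm behind it; z points along the fingers, x is the direction in which the jaws open and shut, and the axes are right-handed (so a half turn about z gives the same grasp; the last joint's range is limited). The gripper opens to 88 mm and grips with 3 to 60 N. Pads are 20 mm wide; open, the fingers measure 115 mm over their backs; the gripper's body (75 mm by 178 mm) begins 61 mm behind the grasp point.
Start: joints at [-1.373, 0.359, 1.51, -0, 1.272, -0.115], TCP at [0.185, -0.571, 0.223] pointing down, gripper open.
Joint ranges: [-2.97, 2.97], [-1.01, 2.36], [0.21, 2.38], [-0.96, 4.11], [0.2, 2.71], [-2.98, 2.98]. Speed limits (rad/s): [2.39, 2.39, 3.14, 3.14, 3.14, 3.14].

### API

Orientations are given as a unit quaternion [x, y, z, w].
In Python, from bench import move_ptp, servo_line, goto_joints, move_gripper, sleep, inverse_kinematics, capture, PlanningError, close_job, spot_in, silhouettes, current_clock, current_joint_pos, current_qvel, current_joint_torque, current_position, current_orientation, current_force, current_torque, current_finger_gap gives the robot as it stands. Calls block until the motion is done:
- move_ptp(position, orientation): joint-space move of the TCP to a pose.
- servo_line(position, orientation=None, rate=0.15, contact_N=None): straight line of the TCP; orientation=None keeps the orientation; rate is the mean speed in m/s. With contact_N (N) it stops when the force on the tool has changed by that much, and returns True; else False.
- goto_joints(angles): joint-space move.
- move_gripper(opening): finger opening in m; the grip force is fixed at half the most; returns when the fingers have stopped.
- sleep(seconds).
- inverse_kinematics(position, orientation): joint angles nearest the present ones, or None.
- capture(name): name is "scene" or "top"; returns a dict with "image" (420x560x3 uint8, blue, green, red), "range_z" (420x560 float32, m along the optical axis (not along the pixel's ray), 0 where there is no reading), "intrinsics" (3x3 intrinsics, pixels), "R" (3x3) and "t" (3): a world point X has camera coordinates R X + t. Camera axes: x right, y down, z forward; pixel columns grow to the right and rows downward; lengths in m; the calibration is good to about 2 mm. A picture is of the moment at which its call begins.
A pose or a line that the arm cannot do raises PlanningError and nothing moves.
- close_job(): hands the job in, once; it reports no verdict.
Trained networks look in the newest picture that a camera, given by its name, has taken for a name from the list of things; names that differ only in an ending like _2 or _b are one class to them, and where a whole thing is asked for, a point or a joint stands for the part that bears it (a point fixed in the world has none). Each returns a list of dicts, best first, with "conf" (0 to 1); they miss things now and then, are a little off and sometimes report something else, mostly with a low value. They report only what shows in the picture. A call takes as long as a camera call.
- spot_in(camera, query): "xy" ([column, row] in pixels, amid what is visible of it).
- silhouettes(camera, query): "region" (420x560 bool, what is visible of it) and "xy" ([column, row] in pixels, amid what is visible of it).
Readings, each from a call of its own:
- current_clock(): time.
- current_joint_pos(): joint angles.
- current_qvel(): joint speeds.
- current_joint_torque(): joint torques, N m.
- current_position(): TCP position.
- current_orientation(): TCP orientation.
- current_force(): force on the tool from outside, world axes, zero at the start.
- current_torque(): the same for the moment, N m.
- current_finger_gap(): finger opening in m.
Only numpy, scipy, OpenCV 4.12 (cv2) and the standard library are available. Lean on these libraries where they do the work, as an engineer would, in place of code of your own. Each camera call takes 0.05 s, during which the arm holds its last target. There are 200 camera calls.

## Working session

There is one attempt and no reset: what is moved stays moved. The work goes in short steps, each a Python script; the robot and the scene stay as the last script left them, time stands still between calls to the robot, and variables do not carry over. Pictures are saved under pics/ and viewed, on a budget of 10 in all, crops included, one or two more only if the job needs it, and the job is handed in when it is done.

```bash
mkdir -p pics; ls
cat > h.py <<'E'
import numpy as np, cv2
from bench import *
def world(c,u,v,z=None):
    K=np.array(c["intrinsics"]);R=np.array(c["R"]);t=np.array(c["t"])
    r=np.linalg.inv(K)@[u,v,1]
    if z is None:
        return R.T@(r*c["range_z"][int(round(v)),int(round(u))]-t)
    o=-R.T@t; d=R.T@r
    return o+d*(z-o[2])/d[2]
def cloud(c,mask):
    v,u=np.nonzero(mask&(c["range_z"]>0)); K=np.array(c["intrinsics"])
    r=np.linalg.inv(K)@np.vstack([u,v,np.ones(len(u))])
    return ((r*c["range_z"][v,u]).T-np.array(c["t"]))@np.array(c["R"])
def proj(c,X):
    p=np.array(c["intrinsics"])@(np.array(c["R"])@X+np.array(c["t"])); return p[:2]/p[2]
E
python3 - <<'E'
from h import *
np.set_printoptions(precision=4,suppress=True)
ims=[]
for n in("scene","top"):
    c=capture(n); cv2.imwrite(f"pics/{n}0.png",c["image"])
    print(n,"cam at",-np.array(c["R"]).T@c["t"], "axis",np.array(c["R"])[2])
    for q in("press","turntable","plunger_grip","handle","foot","pale_pull","dark_pull","glue_bottle","pliers","sand_block"):
        for s in silhouettes(n,q)[:2]:
            P=cloud(c,s["region"])
            print(q,round(s["conf"],2),s["xy"],s["region"].sum(),np.median(P,0) if len(P) else None, P.min(0) if len(P) else '',P.max(0) if len(P) else '')
print(current_position(),current_orientation(),current_clock())
E
```

```text
pics
scene cam at [-0.1235  1.1195  0.7572] axis [ 0.4567 -0.7828 -0.4227]
press 0.72 [268.0, 240.9] 87 [0.5007 0.122  0.0924] [0.491  0.0724 0.0561] [0.5326 0.1316 0.1071]
press 0.57 [252.8, 221.0] 6655 [0.5918 0.0532 0.0645] [ 0.4296 -1.0617 -0.002 ] [0.985  0.1498 0.3029]
turntable 0.71 [264.5, 235.3] 1316 [0.5405 0.0411 0.0576] [ 0.4684 -0.0782  0.0394] [0.6502 0.1322 0.1071]
plunger_grip 0.62 [264.9, 239.9] 73 [0.4993 0.1234 0.0971] [0.491  0.1074 0.0772] [0.5126 0.1316 0.1071]
plunger_grip 0.4 [308.8, 152.3] 144 [ 0.5088 -0.1789  0.2938] [ 0.4726 -0.194   0.28  ] [ 0.5522 -0.1666  0.3029]
handle 0.64 [307.6, 152.2] 166 [ 0.5144 -0.1793  0.2928] [ 0.4721 -1.0477  0.0042] [ 0.9247 -0.1666  0.3029]
pale_pull 0.44 [276.8, 217.9] 120 [ 0.5535 -0.0329  0.0823] [ 0.5399 -0.1919  0.0028] [ 0.6667 -0.02    0.1004]
dark_pull 0.67 [252.2, 222.2] 107 [0.6143 0.0276 0.0867] [ 0.6006 -0.0304  0.044 ] [0.6699 0.0401 0.1   ]
glue_bottle 0.93 [196.8, 305.9] 644 [0.5094 0.4312 0.0587] [0.494  0.3951 0.0018] [0.5428 0.4437 0.0901]
glue_bottle 0.43 [309.6, 150.1] 164 [ 0.514  -0.1793  0.2931] [ 0.
[... 543 characters left out ...]
ger_grip 0.63 [267.0, 220.3] 54 [0.5003 0.115  0.1006] [0.4895 0.1033 0.0913] [0.5134 0.125  0.1054]
handle 0.84 [380.9, 210.4] 266 [ 0.5108 -0.1869  0.2963] [ 0.4718 -0.2693 -0.0022] [ 0.645  -0.1776  0.304 ]
handle 0.59 [171.8, 217.7] 275 [0.5136 0.407  0.0814] [ 0.4946  0.3897 -0.0012] [0.5614 0.464  0.0898]
glue_bottle 0.58 [171.3, 218.0] 287 [0.5133 0.406  0.0804] [ 0.4946  0.3897 -0.0012] [0.5614 0.4479 0.0898]
pliers 0.79 [213.6, 276.1] 393 [0.3499 0.2774 0.0122] [ 0.2903  0.2169 -0.0062] [0.424  0.3625 0.0229]
sand_block 0.65 [368.9, 275.5] 718 [ 0.3813 -0.2204  0.0277] [ 0.3296 -0.2776 -0.0036] [ 0.435  -0.1641  0.0358]
[ 0.1846 -0.5709  0.2226] [ 0.8086 -0.5883 -0.0001 -0.    ] 1.1
```

Run:
```python
from h import *
from scipy.optimize import least_squares
np.set_printoptions(precision=4,suppress=True)
a=cv2.imread("pics/scene0.png");b=cv2.imread("pics/top0.png")
m=np.hstack([cv2.resize(a[100:340,160:380],(400,436)),cv2.resize(b[120:300,200:420],(400,327+0)) if 0 else cv2.resize(b[110:350,180:400],(400,436))])
cv2.imwrite("pics/m0.png",m)
est=[]
for n in("scene","top"):
    c=capture(n)
    s=silhouettes(n,"handle")[0]; P=cloud(c,s["region"]); P=P[(P[:,2]>.25)&(P[:,1]<-.1)&(P[:,1]>-.3)]
    top=P
    m_=np.median(P[:,:2],0); P=P[np.abs(P[:,1]-m_[1])<.03]
    w,V=np.linalg.eigh(np.cov(P.T)); d=V[:,-1]; 
    q=(P-P.mean(0))@d; print(n,"handle",P.mean(0),"dir",d*np.sign(d[0]),"yaw",np.arctan2(d[1],d[0]) , P.mean(0)+d*(np.percentile(q,[1,99]).mean()),np.ptp(q))
    s=silhouettes(n,"plunger_grip")[0]; P=cloud(c,s["region"]);P=P[P[:,2]>.098]; print("knob top",P.mean(0),(P.min(0)+P.max(0))/2,len(P))
    # disc plane pts
    s=silhouettes(n,"turntable")[0]; P=cloud(c,s["region"]); P=P[np.abs(P[:,2]-.055)<.005]
    xy=P[:,:2]; h=cv2.convexHull(xy.astype(np.float32))[:,0]; print("hull",h[::2].tolist() if 0 else len(h), xy.min(0),xy.max(0))
    # head top: z 0.298
    A=cloud(c,np.ones(c["range_z"].shape,bool)); H=A[(np.abs(A[:,2]-.298)<.006)&(A[:,0]>.52)&(A[:,0]<.8)&(np.abs(A[:,1])<.1)]
    print("head rect",cv2.minAreaRect(H[:,:2].astype(np.float32)) if len(H)>5 else None,len(H))
    B=A[(np.abs(A[:,2]-.022)<.005)&(A[:,0]>.38)&(A[:,0]<.8)&(np.abs(A[:,1])<.2)]
    print("bed rect",cv2.minAreaRect(B[:,:2].astype(np.float32)) if len(B)>5 else None,len(B))
```

```text
scene handle [ 0.5069 -0.1788  0.2926] dir [0.9997 0.0194 0.0133] yaw -3.122204170410124 [ 0.5095 -0.1787  0.2927] 0.07342846815534099
knob top [0.5012 0.1197 0.1028] [0.5013 0.1182 0.1026] 34
hull 25 [ 0.4675 -0.0607] [0.6401 0.1302]
head rect ((0.6001216769218445, 0.02307596057653427), (0.024094432592391968, 0.0574660524725914), 80.79307556152344) 41
bed rect ((0.561427116394043, -0.038369327783584595), (0.36600857973098755, 0.300090491771698), 78.92506408691406) 394
top handle [ 0.5075 -0.1872  0.296 ] dir [1.     0.0054 0.0076] yaw -3.1362390587142857 [ 0.508  -0.1872  0.296 ] 0.07611386236218654
knob top [0.5003 0.1149 0.102 ] [0.5004 0.1155 0.1029] 36
hull 33 [ 0.4684 -0.0708] [0.6266 0.1235]
head rect ((0.5986523628234863, 0.01626618765294552), (0.058117661625146866, 0.018695548176765442), 1.032692313194275) 61
bed rect ((0.5504525899887085, -0.04183639585971832), (0.31704506278038025, 0.337910920381546), 89.42477416992188) 558
```

View pics/m0.png

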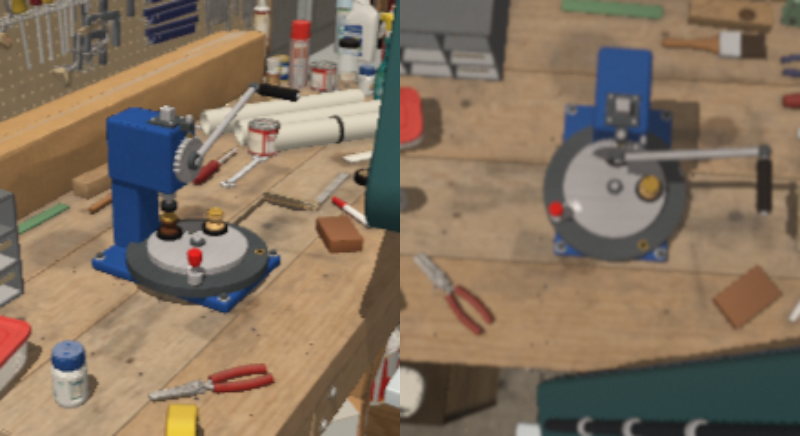

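```bash
cat >> h.py <<'E'
np.set_printoptions(precision=4,suppress=True)
Q=[0.70711,-0.70711,0,0]
def st(s=""): print(s,"t%.2f"%current_clock(),"p",np.array(current_position()),"F",np.array(current_force()),"gap %.4f"%current_finger_gap())
E
python3 - <<'E'
from h import *
p=current_position()
servo_line([p[0],p[1],0.42],rate=0.3)
move_ptp([0.501,0.1165,0.40],Q); st("above")
c=capture("top");print("top knob",[ (round(s["conf"],2),s["xy"]) for s in spot_in("top","plunger_grip")[:2]])
servo_line([0.501,0.1165,0.14],rate=0.25); st("pre")
c=capture("scene");cv2.imwrite("pics/s1.png",cv2.resize(c["image"][60:360,130:430],(600,600)))
E
```

```text
above t4.98 p [0.5013 0.1159 0.4   ] F [-0.6528  0.1746  0.5953] gap 0.0874
top knob [(0.64, [265.4, 222.6])]
pre t6.28 p [0.5019 0.1166 0.1409] F [ 0.3542 -0.3144 -0.2495] gap 0.0882
```

View pics/s1.png

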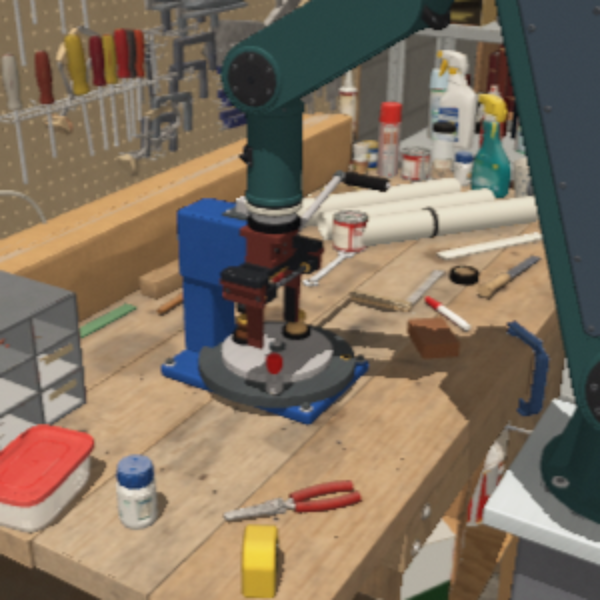

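Run:
```python
from h import *
print(servo_line([0.501,0.1165,0.074],rate=0.1,contact_N=8)); st("at")
c=capture("scene");cv2.imwrite("pics/s2.png",cv2.resize(c["image"][180:280,210:310],(600,600)))
f0=np.array(current_force())
move_gripper(0.02); st("grip")
p=np.array(current_position())
for k in range(1,6):
    servo_line(p+[0,0,0.0025*k],rate=0.05); sleep(.05); st(k)
```

```text
False
at t7.13 p [0.5015 0.1165 0.0744] F [-0.1431  0.1264 -0.0399] gap 0.0881
grip t8.19 p [0.501  0.1155 0.074 ] F [ 0.1401 -4.919   1.0459] gap 0.0239
1 t8.49 p [0.5005 0.1153 0.0761] F [ 1.2365 -4.3207 -7.2443] gap 0.0237
2 t8.79 p [0.5008 0.1154 0.0789] F [ 1.2556 -3.7691 -8.0643] gap 0.0237
3 t9.09 p [0.501  0.1155 0.0816] F [ 2.1384 -2.7614 -8.446 ] gap 0.0242
4 t9.39 p [0.501  0.1156 0.0841] F [ 1.4147 -2.9347 -9.1451] gap 0.0237
5 t9.69 p [0.501  0.1155 0.0866] F [ 1.6395 -3.4111 -9.4521] gap 0.0238
```

View pics/s2.png

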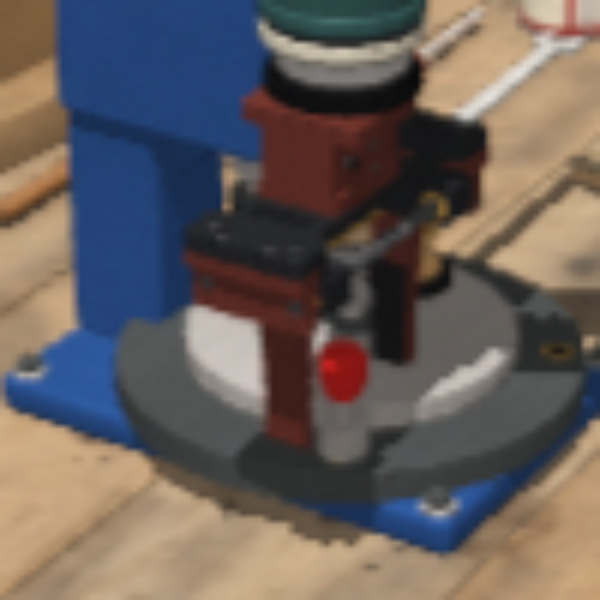

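Run:
```python
from h import *
p=np.array(current_position()); C=np.array([0.556,0.018]); d=p[:2]-C; r0=np.hypot(*d); a0=np.arctan2(d[1],d[0])
print(r0,np.degrees(a0)); dr=0.; z=p[2]
pts=[]
for k in range(1,11):
    a=a0+np.pi/2*k/10; u=np.array([np.cos(a),np.sin(a)])
    servo_line([*(C+(r0+dr)*u),z],rate=0.06)
    f=np.array(current_force()); fr=f[:2]@u; ft=f[:2]@[-u[1],u[0]]
    q=np.array(current_position()); pts.append(q[:2])
    print(k,"Fr %.1f Ft %.1f Fz %.1f"%(fr,ft,f[2]),q,"dr %.4f"%dr)
    dr+=0.00015*fr
P=np.array([p[:2]]+pts); s=np.linalg.lstsq(np.c_[2*P,np.ones(len(P))],(P**2).sum(1),rcond=None)[0]
print("centre",s[:2],"r",np.sqrt(s[2]+s[:2]@s[:2])); d=P[-1]-s[:2];e=P[0]-s[:2]
print("turned",np.degrees(np.arctan2(e[0]*d[1]-e[1]*d[0],e@d)),"end ang",np.degrees(np.arctan2(d[1],d[0]))); st()
```

```text
0.11196009513480384 119.41494224072504
1 Fr -3.7 Ft 1.4 Fz -10.1 [0.4855 0.1051 0.0865] dr 0.0000
2 Fr 0.6 Ft 0.0 Fz -10.0 [0.4728 0.0931 0.0864] dr -0.0006
3 Fr 1.6 Ft 1.1 Fz -9.7 [0.4622 0.0793 0.0864] dr -0.0005
4 Fr 2.8 Ft 0.8 Fz -10.0 [0.4538 0.0642 0.0865] dr -0.0002
5 Fr 2.6 Ft 0.6 Fz -11.1 [0.4478 0.0478 0.0866] dr 0.0002
6 Fr 2.8 Ft 0.6 Fz -11.1 [0.4443 0.0303 0.0866] dr 0.0006
7 Fr 1.9 Ft 1.1 Fz -9.4 [0.4436 0.0125 0.0867] dr 0.0010
8 Fr -0.2 Ft 1.2 Fz -9.8 [ 0.4457 -0.0051  0.0867] dr 0.0013
9 Fr -1.4 Ft 1.2 Fz -10.9 [ 0.4505 -0.0221  0.0867] dr 0.0013
10 Fr -1.4 Ft 0.6 Fz -9.8 [ 0.4581 -0.0381  0.0866] dr 0.0011
centre [0.5565 0.0172] r 0.1129940553409779
turned 89.87277357967326 end ang -150.6914354684052
 t14.13 p [ 0.4581 -0.0381  0.0866] F [ 1.5152  0.1876 -9.7612] gap 0.0241
```

Run:
```python
from h import *
p=np.array(current_position())
for k in range(1,8):
    servo_line([p[0],p[1],p[2]-0.0018*k],rate=0.05); sleep(.05); st(k)
```

```text
1 t14.43 p [ 0.4581 -0.0381  0.0848] F [  1.0596   0.4825 -10.0951] gap 0.0238
2 t14.73 p [ 0.458  -0.0381  0.083 ] F [ 1.0488  0.2194 -9.0502] gap 0.0241
3 t15.03 p [ 0.458  -0.0381  0.0812] F [ 0.6315  0.8123 -8.7249] gap 0.0240
4 t15.33 p [ 0.4581 -0.0381  0.0794] F [ 0.3551  0.9999 -8.7858] gap 0.0238
5 t15.63 p [ 0.458  -0.0381  0.0776] F [ 0.4153  0.4001 -8.4407] gap 0.0240
6 t15.93 p [ 0.4581 -0.0381  0.0758] F [ 0.6073  0.523  -7.2947] gap 0.0238
7 t16.23 p [ 0.4581 -0.0382  0.0741] F [-0.0371  0.2201 -4.0879] gap 0.0240
```

Run:
```python
from h import *
p=np.array(current_position())
servo_line([p[0],p[1],p[2]-0.0008],rate=0.05); st("low")
# lock test: tangential nudge 1.5 mm each way
u=np.array([0.4924,-0.8704,0])
for s in(.002,-.002,0): servo_line([p[0],p[1],p[2]-.0008]+s*u,rate=0.05); st("nudge %g"%s)
move_gripper(0.06); st("open")
servo_line([p[0],p[1],0.40],rate=0.3)
servo_line([0.43,-0.19,0.42],rate=0.3)
for n in("scene","top"):
    c=capture(n); cv2.imwrite(f"pics/{n}3.png",c["image"])
    for q in("plunger_grip","pale_pull","dark_pull","handle","foot"):
        for s in silhouettes(n,q)[:1]:
            P=cloud(c,s["region"]); print(n,q,round(s["conf"],2),s["xy"],len(P),np.median(P,0),np.percentile(P,2,axis=0),np.percentile(P,98,axis=0))
a=cv2.imread("pics/scene3.png");b=cv2.imread("pics/top3.png")
cv2.imwrite("pics/m3.png",np.hstack([cv2.resize(a[130:280,200:350],(400,400),interpolation=2),cv2.resize(b[140:290,240:390],(400,400),interpolation=2)]))
st()
```

```text
low t16.48 p [ 0.4584 -0.0385  0.074 ] F [-2.6372  0.1361  3.7132] gap 0.0238
nudge 0.002 t16.73 p [ 0.4588 -0.0392  0.0739] F [-3.1598  4.5421  8.55  ] gap 0.0238
nudge -0.002 t16.98 p [ 0.4577 -0.037   0.0739] F [-2.3612 -3.7014  8.2104] gap 0.0241
nudge 0 t17.23 p [ 0.4586 -0.0386  0.0739] F [-2.523  -1.0939  7.7409] gap 0.0237
open t17.97 p [ 0.4581 -0.0382  0.0733] F [-0.0086  0.656  -0.0973] gap 0.0600
scene plunger_grip 0.43 [300.1, 221.9] 81 [ 0.4621 -0.0318  0.092 ] [ 0.4501 -0.2254  0.0005] [ 0.5673 -0.024   0.1064]
scene pale_pull 0.52 [348.0, 230.2] 402 [ 0.3772 -0.203   0.0291] [ 0.3354 -0.2663  0.0045] [ 0.4317 -0.164   0.0335]
scene dark_pull 0.45 [257.3, 232.8] 101 [0.5524 0.0881 0.0842] [0.5427 0.0725 0.0676] [0.5671 0.0962 0.0994]
scene handle 0.62 [307.1, 151.4] 143 [ 0.5123 -0.1788  0.2936] [ 0.4752 -0.1903  0.2804] [ 0.5517 -0.173   0.302 ]
scene foot 0.47 [248.4, 210.6] 77 [0.6168 0.025  0.1205] [ 0.6031 -0.1998  0.0017] [0.7796 0.0355 0.1348]
top dark_pull 0.5 [278.3, 211.4] 107 [0.5517 0.0764 0.0926] [0.5393 0.0612 0.0651] [0.5674 0.0922 0.0989]
top handle 0.7 [171.1, 217.0] 276 [0.5136 0.4044 0.0808] [ 0.4955  0.3908 -0.0003] [0.5376 0.4306 0.0883]
 t20.48 p [ 0.4301 -0.1898  0.42  ] F [-0.0193  0.2029 -0.4033] gap 0.0600
```

View pics/m3.png

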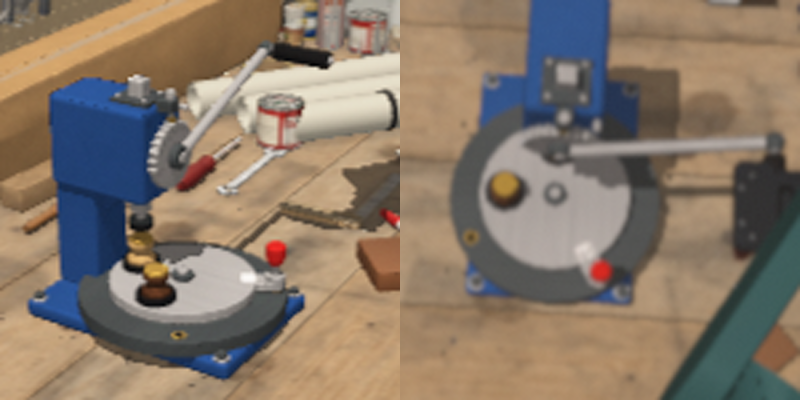

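```bash
cat >> h.py <<'E'
C=np.array([0.5563,0.0175]); YAW=-0.01
def hp(q,x=-0.057):
    y=-.22*np.cos(.349-q); z=.212+.22*np.sin(.349-q); c,s=np.cos(YAW),np.sin(YAW)
    return np.array([C[0]+c*x-s*y, C[1]+s*x+c*y, z])
DZ=np.array([0,0,-.019])
E
python3 - <<'E'
from h import *
c=capture("scene"); s=silhouettes("scene","plunger_grip")[0]; P=cloud(c,s["region"]); P=P[(P[:,2]>.098)&(P[:,1]>-.1)]; print("knob top",P.mean(0),P.max(0),len(P))
t=hp(0)+DZ; print(t)
move_ptp(t+[0,0,.10],Q)
print(servo_line(t,rate=0.12,contact_N=8)); st("at")
c=capture("scene");cv2.imwrite("pics/s4.png",cv2.resize(c["image"][70:220,230:380],(600,600)))
E
```

```text
knob top [ 0.4603 -0.0316  0.1028] [ 0.4713 -0.0201  0.1063] 31
[ 0.4972 -0.1887  0.2682]
False
at t21.99 p [ 0.4977 -0.189   0.2692] F [-0.4297  0.4891  0.0328] gap 0.0600
```

View pics/s4.png

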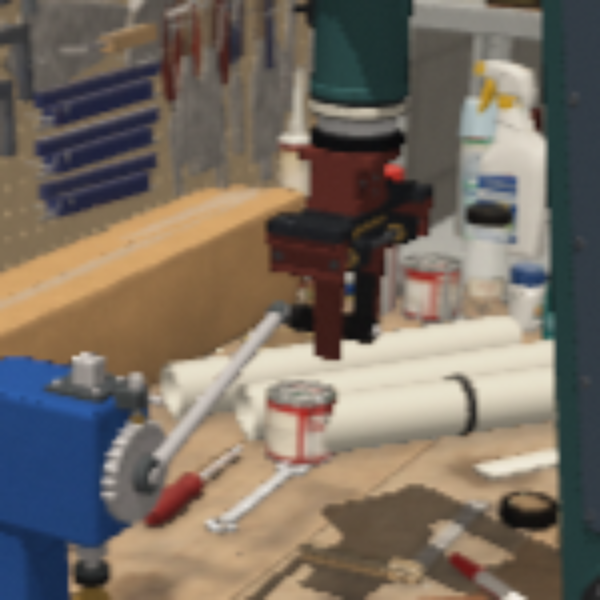

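Run:
```python
from h import *
move_gripper(0.015); sleep(.1); st("grip")
p=np.array(current_position()); off=p-hp(0); f0=np.array(current_force()); print("off",off)
np.save("off.npy",off)
def step(q,dr):
    th=.349-q; u=np.array([0,-np.cos(th),np.sin(th)]); t=np.array([0,-np.sin(th),-np.cos(th)])
    servo_line(hp(q)+off+dr*u,rate=0.05)
    f=np.mean([current_force() for _ in range(3)],0); pos=np.array(current_position())
    d=pos-off-[C[0],C[1],.212]; qa=.349-np.arctan2(d[2],-d[1])
    print("q %.3f act %.3f pull %.1f rad %.1f fx %.1f dr %.4f"%(q,qa,-f@t,f@u,f[0],dr))
    return dr+0.0001*(f@u)
dr=0
for q in np.arange(0.03,0.70,0.03): dr=step(q,dr)
np.save("dr.npy",dr); st("end")
```

```text
grip t22.82 p [ 0.4972 -0.1889  0.2683] F [-0.523  -3.0449  0.2466] gap 0.0221
off [-0.     -0.0003 -0.019 ]
q 0.030 act 0.026 pull 8.4 rad 1.5 fx -2.3 dr 0.0000
q 0.060 act 0.055 pull 9.0 rad 0.7 fx -3.2 dr 0.0002
q 0.090 act 0.086 pull 7.8 rad 0.4 fx -3.2 dr 0.0002
q 0.120 act 0.116 pull 7.7 rad 0.5 fx -2.1 dr 0.0003
q 0.150 act 0.147 pull 6.2 rad -0.3 fx -2.6 dr 0.0003
q 0.180 act 0.178 pull 5.8 rad -0.4 fx -1.1 dr 0.0003
q 0.210 act 0.208 pull 4.2 rad -0.9 fx -0.5 dr 0.0002
q 0.240 act 0.238 pull 6.1 rad 1.3 fx -1.2 dr 0.0001
q 0.270 act 0.267 pull 8.4 rad -1.0 fx -1.9 dr 0.0003
q 0.300 act 0.296 pull 10.3 rad -1.2 fx -2.4 dr 0.0002
q 0.330 act 0.326 pull 9.8 rad -1.1 fx -3.2 dr 0.0001
q 0.360 act 0.356 pull 8.0 rad -1.0 fx -2.0 dr -0.0001
q 0.390 act 0.387 pull 7.4 rad -1.5 fx -2.4 dr -0.0002
q 0.420 act 0.417 pull 5.8 rad 0.6 fx -2.5 dr -0.0003
q 0.450 act 0.448 pull 6.1 rad -0.3 fx -2.2 dr -0.0002
q 0.480 act 0.478 pull 5.2 rad 1.1 fx -0.8 dr -0.0003
q 0.510 act 0.508 pull 7.8 rad 0.0 fx -3.0 dr -0.0002
q 0.540 act 0.537 pull 8.4 rad -1.3 fx -2.5 dr -0.0002
q 0.570 act 0.565 pull 10.1 rad -2.0 fx -3.0 dr -0.0003
q 0.600 act 0.595 pull 10.4 rad 0.3 fx -3.5 dr -0.0005
q 0.630 act 0.626 pull 9.8 rad 0.8 fx -3.7 dr -0.0004
q 0.660 act 0.656 pull 8.6 rad -0.8 fx -3.7 dr -0.0004
q 0.690 act 0.687 pull 8.0 rad 1.3 fx -3.1 dr -0.0004
end t29.34 p [ 0.4974 -0.1901  0.1203] F [-3.1171 -3.9234  7.0648] gap 0.0223
```

Run:
```python
from h import *
off=np.load("off.npy"); dr=float(np.load("dr.npy"))
def step(q,dr):
    th=.349-q; u=np.array([0,-np.cos(th),np.sin(th)]); t=np.array([0,-np.sin(th),-np.cos(th)])
    servo_line(hp(q)+off+dr*u,rate=0.05); 
    f=np.mean([current_force() for _ in range(3)],0); pos=np.array(current_position())
    d=pos-off-[C[0],C[1],.212]; qa=.349-np.arctan2(d[2],-d[1])
    print("q %.3f act %.3f pull %.1f rad %.1f"%(q,qa,-f@t,f@u))
    return dr+0.0001*(f@u)
for q in (.705,.72,.735,.75,.765,.775,.785,.793): dr=step(q,dr)
sleep(.3); st("end")
c=capture("scene");cv2.imwrite("pics/s5.png",cv2.resize(c["image"][110:280,200:370],(600,600),interpolation=2))
P=None
for q in("handle","foot","pale_pull"):
    for s in silhouettes("scene",q)[:1]:
        P=cloud(c,s["region"]); print(q,round(s["conf"],2),s["xy"],np.median(P,0),np.percentile(P,[3,97],axis=0))
print("expect handle",hp(.785,-.045),"px",proj(c,hp(.785,-.02)))
```

```text
q 0.705 act 0.702 pull 8.7 rad -1.0
q 0.720 act 0.717 pull 8.5 rad 0.2
q 0.735 act 0.732 pull 7.3 rad 0.7
q 0.750 act 0.747 pull 7.8 rad 0.1
q 0.765 act 0.762 pull 8.3 rad -0.2
q 0.775 act 0.771 pull 7.8 rad -0.8
q 0.785 act 0.781 pull 9.5 rad -1.0
q 0.793 act 0.788 pull 9.9 rad 0.2
end t31.64 p [ 0.4975 -0.1817  0.0997] F [-3.2062 -3.3118  9.6935] gap 0.0219
handle 0.42 [301.2, 197.8] [ 0.5282 -0.172   0.1264] [[ 0.4754 -0.1815  0.1141]
 [ 0.5458 -0.1663  0.1333]]
foot 0.49 [304.1, 199.0] [ 0.5244 -0.1724  0.1275] [[ 0.475  -0.1819  0.1174]
 [ 0.5454 -0.167   0.1345]]
pale_pull 0.62 [252.7, 224.9] [0.6127 0.0291 0.0766] [[ 0.6029 -0.0242  0.0588]
 [ 0.6325  0.0377  0.0974]]
expect handle [ 0.5093 -0.1815  0.1191] px [303.9883 196.4787]
```

View pics/s5.png

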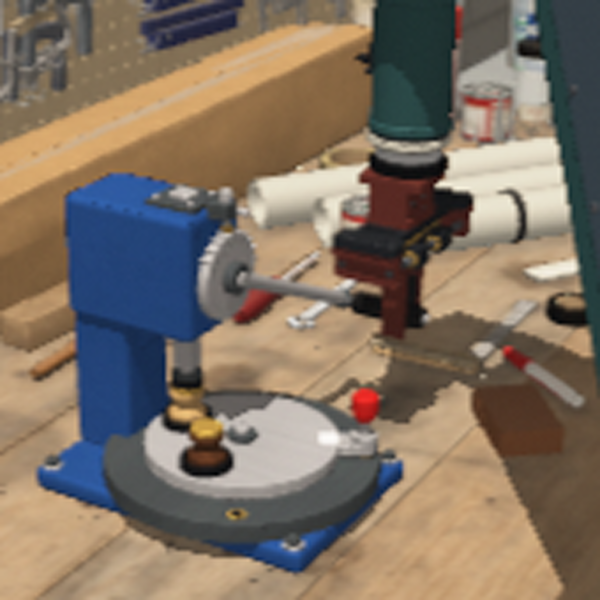

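Run:
```python
from h import *
st("final"); close_job()
```

```text
final t31.84 p [ 0.4975 -0.1817  0.0997] F [-3.8167 -3.9956  9.6915] gap 0.0217
the job is handed in; nothing more can be done
```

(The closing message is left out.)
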